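Clip the hinge rod's thrust washer home

TASK

The thrust washer on the inspection flap's hinge rod has crept away from the bearing bush that stands out of the end knuckle. Pick up the spring clip, push it down over the bare rod between the washer and the end lug until its arms snap round the rod, and then slide the clip along the rod so that it drives the washer fully home against the bush, and hold it pressed there for half a second with about 15 N. Let go, leaving the clip on the rod hard up against the washer, press nothing so hard that the rod or washer is marked (25 N on the washer, 40 N on the rod), and leave the other things on the bench where they are.

Things in the scene. Friction and masses are not known exactly. Their poses are not given: they have to be found in the camera images.
- clip: loose steel spring clip standing mouth down; y along the bore, x across, z up, origin mid underside; alike after a half turn about z. 24 mm long (y), 33 mm wide, 0.1 kg. Back 28 mm wide, z 34.5 to 40.5 mm; two sprung arms hang from it at +-x, narrowing to a 15 mm throat at z = 15.5 mm and flaring to a 28 mm mouth at the foot. Grip fin on top, see clip_fin
- clip_fin (a point): centre of the grip fin, 54.5 mm above the clip's origin; the fin is 10 mm thick (clip x), 22 mm long (clip y), and reaches 14 mm above and below this point
- clip_bore (a point): middle of the clip's bore, 24 mm above the clip's origin, on the rod's axis when the clip is on. About 8 to 15 N of downward push snaps the arms past the rod; the back then rests hard on top of the rod. Lightly sprung on, the clip slides along the rod with a few newtons of drag and stays where it is left
- well: fixed well kerb with shut flap, hinge knuckles and hinge rod; z up, y along the rod. Origin on the bench below the point where the rod leaves the end knuckle's outer face. Kerb and flap cover x 20 to 205, y 0 to 204 mm, 50 mm high (lift bar to 65); knuckles 30 mm across on the rod at +y. The bare 20 mm rod, axis 60 mm up, runs along -y to the end lug
- rod_exit (a point): point on the rod's axis at the end knuckle's outer face; axes as the well's
- lug (a point): point on the rod's axis at the inner face of the end lug, 115 mm along -y from rod_exit; the lug is 10 mm thick, 32 mm wide, its top 14 mm above this point
- washer: the brass thrust washer round the rod, 32 mm across, 6 mm thick; origin on the rod's axis at its knuckle-side face, its other face 6 mm further along -y; axes as the well's. It slides along the rod with a drag of about 4 N. It is home when that face stops against the bush (27 mm across), which stands out of the knuckle by an unmeasured 2 to 22 mm and does not move; it starts 10 to 25 mm short of it
- lap: pitted iron lap, a disc 110 mm across and 24 mm thick with a knob on top (53 mm high in all); bystander, origin at the middle of its underside
- cup: nickel-plated valve spring cup, 36 mm across, 24 mm high, standing open side up; bystander, origin at the middle of its underside
- cover: grey cast valve cover, 95 x 150 mm, 46 mm high; bystander, origin at the middle of its underside
- mallet: walnut mallet lying down, head 90 x 50 x 48 mm centred on the origin, handle 22 mm thick running to about 220 mm along +y; bystander, origin at the middle of its underside
- tin: squat round metal tin, 68 mm across, 45 mm high; bystander, origin at the middle of its underside
- plate: flat round valve plate, 100 mm across, 9 mm thick; bystander, origin at the middle of its underside
- drift: square brass drift bar, 12 x 130 x 12 mm, lying along its y; bystander, origin at the middle of its underside

How it is judged:
By the outcome, as a careful person would: the job done as asked, in the order asked, and still so for the second after the job is handed in, with the robot touching nothing.
It also fails if it takes over 53 s, if anything falls off the work surface, if the arm or the gripper's body presses on something with over 40 N, if the wrist force passes 120 N, or if a joint passes its speed limit or range.

ROBOT

A 6-joint arm with a two-finger parallel gripper is mounted at the origin on the work surface. World frame = base frame: x ahead of the robot, y to its left, z up, the work surface at z = 0. Lengths are in m, angles in rad, forces in N, time in s.
With the tool pointing down it reaches from about 0.35 to 0.85 m from the base axis. Payload 8.1 kg.
Tool frame: the origin (TCP) lies on the centre line of the jaws, within the pads' length; the fingertips stand 25 mm ahead of it and the grasp point (between the pads) lies 6 mm ahead of it; y points along the fingers, z is the direction in which the jaws open and shut, and the axes are right-handed (so a half turn about y gives the same grasp; the last joint's range is limited). The gripper opens to 85 mm and grips with 20 to 120 N. Pads are 22 mm wide; open, the fingers measure 114 mm over their backs; the gripper's body (76 mm by 85 mm) begins 54 mm behind the grasp point. The pads swing forward as they close: fully open they stand 13 mm farther back than shut.
Start: joints at [-1.324, 0.13, 1.488, -0, 1.523, -0.085], TCP at [0.195, -0.567, 0.23] pointing down, gripper open.
Joint ranges: [-2.96, 2.96], [-0.89, 2.26], [0.02, 2.5], [-1.34, 4.48], [0, 2.73], [-2.66, 2.66]. Speed limits (rad/s): [2.39, 2.39, 2.79, 3.14, 3.14, 3.14].

INTERFACE

Orientations are given as a rotation vector (axis times angle).
In Python, from workcell import read_state, read_camera, get_calibration, sign_off gives the robot as it stands. The module is installed in compiled form; this text tells all that it offers.
- The arm moves only by the shell command python3 -m crank 'ROWS'. ROWS is JSON, a list of rows, each a list of 5 numbers: the shift along the tool's x, y, z in cm, then the turn about the tool's y in degrees, then the finger opening in cm, from 0 to 8.54. A call has 1 to 5 rows; each row shifts and turns the commanded pose from where the row before left it, along the tool's axes as they then stand; what a row does not reach is not made up. A row lasts 1/8 s, in which the tool goes at most 62.5 mm and 10.7 degrees, less where a joint would pass 70% of its speed; a pose out of reach is approached as far as the arm can. A call is refused whole if a number of a shift passes 6.25 or a number of a turn 10.7, either way. A call with a gripper value outside its range is refused whole. The fingers move at their own pace and stop on an object; the grip force is fixed at half the most. Time passes only in rows, so rows that do not move let the fingers close. It gives the time, the measured TCP pose, the force and the opening at its end, in the units of the state.
- read_state(): the state, without advancing time (a new reading comes with each control period).
- read_camera(name): name is "scene" or "side" or "wrist"; returns (picture, depth): 480x640x3 uint8, blue, green, red; 480x640 float32, m along the optical axis (not along the pixel's ray), 0 where there is no reading.
- get_calibration(name): a dict with "camera_matrix" (3x3 intrinsics, pixels), "k1" (the pictures are not rectified: a ray, as slopes to the right and down, at radius r is drawn at 1 + k1 r^2 times it, then the intrinsics apply), "rvec" (rotation vector, rad) and "tvec" (3), from world to camera coordinates, as OpenCV has them. Camera axes: x right, y down, z forward; pixel columns grow to the right and rows downward; lengths in m; the calibration is good to about 2 mm. A picture is of the moment at which its call begins: read the wrist's pose just before it. get_calibration takes no time and is no camera call; for the wrist camera it gives the pose at the moment of the call.
- sign_off(): hands the job in, once; it reports no verdict.
The state is a dict: "time_s": time; "qpos": joint angles; "qd": joint speeds; "joint_efforts": joint torques, N m; "eef_pos": TCP position; "orientation": TCP orientation; "ft_force": force on the tool from outside, world axes, zero at the start; "wrist_torque": the same for the moment, N m; "width": opening from 0.0 (shut) to 1.0 (fully open).
Only numpy, scipy, OpenCV 4.12 (cv2) and the standard library are available. Lean on these libraries where they do the work, as an engineer would, in place of code of your own. Each camera call takes 0.05 s, during which the arm holds its last target.

## Working session

There is one attempt and no reset: what is moved stays moved. The work goes in short steps, Python scripts to look and compute and a shell command to move; the robot and the scene stay as the last step left them, time stands still between calls to the robot, and variables do not carry over. Pictures are saved under pics/ and viewed, and the job is handed in when it is done.

```bash
mkdir -p pics; ls; python3 - <<'E'
from workcell import *
import cv2, numpy as np
s=read_state(); print(s)
for n in ("scene","side","wrist"):
    c=get_calibration(n); p,d=read_camera(n)
    cv2.imwrite(f"pics/{n}0.png",p); np.savez(f"pics/{n}0.npz",p=p,d=d,K=c["camera_matrix"],k1=c["k1"],r=c["rvec"],t=c["tvec"])
    R=cv2.Rodrigues(np.array(c["rvec"],float))[0]; print(n,c["k1"],-R.T@np.array(c["tvec"]).ravel(), (d>0).mean())
E
```

```text
pics
{'time_s': 0.0, 'qpos': array([-1.32438290e+00,  1.31167475e-01,  1.48931213e+00,  8.19021223e-06,
        1.52300877e+00, -8.53791288e-02]), 'qd': array([0.00044364, 0.00117967, 0.00157803, 0.00057752, 0.00041167,
       0.00010199]), 'joint_efforts': array([ 1.30685035e-03, -5.69403291e+01, -5.00544906e+01,  3.93476398e-06,
        1.47575751e-02,  5.59764075e-06]), 'eef_pos': array([ 0.1953392 , -0.5667086 ,  0.22882264]), 'orientation': array([-0.34200582,  2.04368375, -2.03977066]), 'ft_force': array([ 0.05289384,  0.97126436, -0.73467526]), 'wrist_torque': array([-0.01774108,  0.05797194,  0.03957743]), 'width': 1.0014034632714242}
scene 0.030151086668041963 [ 1.18756439 -0.61840444  0.83491515] 0.9958268229166667
side 0.05827824593172182 [0.05563946 0.52859543 1.06095658] 0.9962923177083334
wrist 0.010633360420293676 [ 0.27401965 -0.53969514  0.37290091] 0.996318359375
```

View pics/scene0.png

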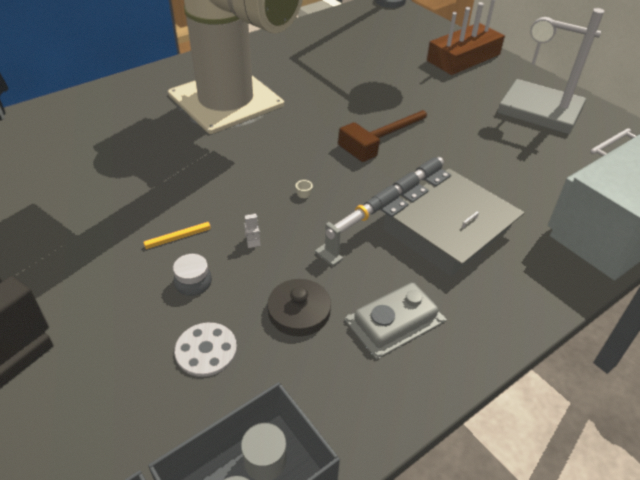

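View pics/side0.png

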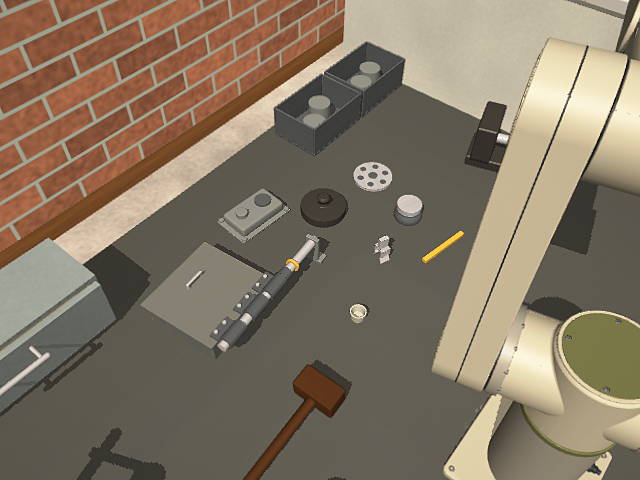

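View pics/wrist0.png

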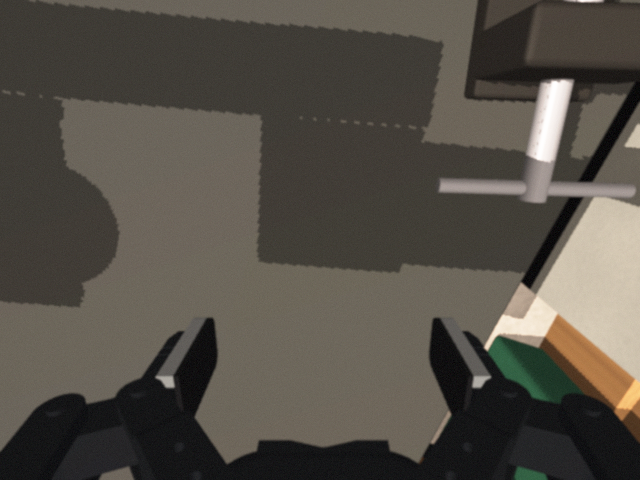

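The scene view shows the clip at about (252,230), and the bare rod from (335,225) to (370,205) with the washer at (363,211). In the side view the clip is at (383,249) and the washer at (292,265). The wrist view shows only bench.

```bash
cat > h.py <<'E'
import numpy as np, cv2
def load(n):
    z=np.load(f"pics/{n}.npz"); return z
def world(z):
    K=z["K"];k1=float(z["k1"]);d=z["d"]
    v,u=np.mgrid[0:480,0:640].astype(float)
    a=(u-K[0,2])/K[0,0]; b=(v-K[1,2])/K[1,1]
    rd=np.hypot(a,b); r=rd.copy()
    for _ in range(20): r=rd/(1+k1*r*r)
    s=np.where(rd>0,r/np.maximum(rd,1e-9),1); a=a*s;b=b*s
    P=np.stack([a*d,b*d,d],-1)
    R=cv2.Rodrigues(z["r"].astype(float).reshape(3,1))[0]
    return (P-z["t"].reshape(3))@R
def snap(n,tag):
    from workcell import read_camera,get_calibration
    c=get_calibration(n);p,d=read_camera(n)
    cv2.imwrite(f"pics/{tag}.png",p); np.savez(f"pics/{tag}.npz",p=p,d=d,K=c["camera_matrix"],k1=c["k1"],r=np.array(c["rvec"]),t=np.array(c["tvec"]))
E
python3 - <<'E'
from h import *
for n,box in (("scene0",dict(clip=(235,205,275,255),rod=(320,150,460,265))),("side0",dict(clip=(365,228,400,270),rod=(205,225,335,360)))):
    z=load(n);W=world(z);p=z["p"].astype(int)
    print(n,"bench z",np.median(W[...,2][280:300,330:345] if n=="side0" else W[...,2][250:280,100:140]))
    x0,y0,x1,y1=box["clip"];w=W[y0:y1,x0:x1].reshape(-1,3)
    m=w[:,2]>.008;print("clip n",m.sum(),w[m].mean(0),w[m].max(0),w[m].min(0))
    for lo,hi in((.03,.045),(.05,.08)):
        q=w[(w[:,2]>lo)&(w[:,2]<hi)]
        if len(q)>5: print(lo,len(q),q.mean(0),cv2.minAreaRect((q[:,:2]*1000).astype(np.float32)))
    x0,y0,x1,y1=box["rod"];w=W[y0:y1,x0:x1];c=p[y0:y1,x0:x1]
    # washer: orange
    mo=(c[...,2]>150)&(c[...,2]-c[...,0]>80)
    q=w[mo];print("washer",mo.sum(),q.mean(0),q.min(0),q.max(0))
    q=w[(w[...,2]>.064)&(w[...,2]<.08)]
    print("top rod/knuckle",len(q)); mu,ev=cv2.PCACompute(q[:,:2].astype(np.float32),None)[:2];print(mu,ev)
E
```

```text
scene0 bench z 0.000509601341301003
clip n 379 [ 0.4894471  -0.22862561  0.05714247] [ 1.18756439 -0.20647446  0.83491515] [ 0.4513376  -0.61840444  0.00810227]
0.03 120 [ 0.47569721 -0.221409    0.03849899] ((469.72772216796875, -217.91845703125), (23.593402862548828, 30.491838455200195), 68.385986328125)
0.05 120 [ 0.47062588 -0.21833362  0.06149263] ((468.088134765625, -217.3109893798828), (21.400367736816406, 13.496381759643555), 70.47917175292969)
washer 51 [ 0.57748129 -0.03254887  0.06772078] [ 0.50880877 -0.04051989 -0.00469736] [0.59318063 0.02914805 0.07831578]
top rod/knuckle 1440
[[0.57379097 0.02918597]] [[-0.10428485  0.9945474 ]
 [ 0.9945474   0.10428485]]
side0 bench z -0.0006618565768863919
clip n 268 [ 0.45598077 -0.19556042  0.06307946] [0.48564048 0.52859543 1.06095658] [ 0.05563946 -0.22840902  0.00802873]
0.03 92 [ 0.46408508 -0.21105894  0.0381696 ] ((466.8281555175781, -210.17474365234375), (33.82902908325195, 24.771060943603516), 18.37233543395996)
0.05 86 [ 0.46708508 -0.21376973  0.06104578] ((468.6770324707031, -215.4004364013672), (23.826248168945312, 13.773726463317871), 64.7649917602539)
washer 65 [ 0.57420565 -0.03520836  0.0681848 ] [ 0.56179291 -0.04703208  0.05104286] [ 0.59146272 -0.03125712  0.08023882]
top rod/knuckle 1576
[[0.5642357  0.05888045]] [[-0.11652904  0.99318737]
 [ 0.99318737  0.11652904]]
```

```bash
python3 - <<'E'
from h import *
a=load("scene0")["p"];b=load("side0")["p"]
A=cv2.resize(a[140:280,230:470],None,fx=3.3,fy=3.3,interpolation=cv2.INTER_CUBIC)[:,:790];cv2.imwrite("pics/za.png",A)
B=cv2.resize(b[210:360,200:410],None,fx=3.7,fy=3.7,interpolation=cv2.INTER_CUBIC);cv2.imwrite("pics/zb.png",B)
E
```

```text
(no output)
```

View pics/za.png

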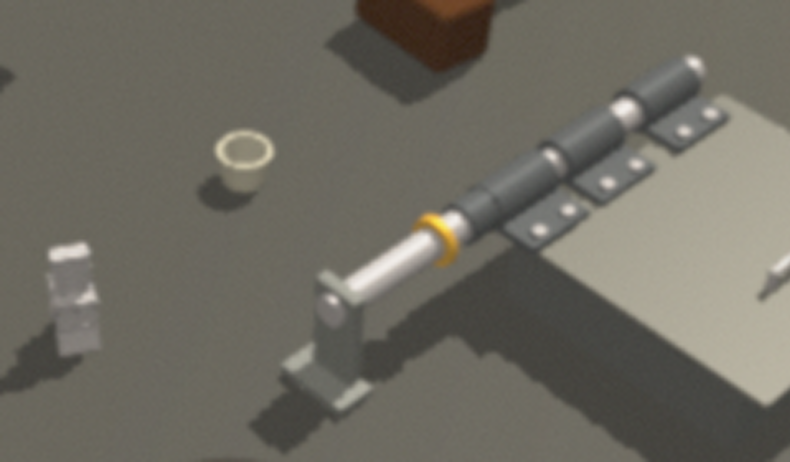

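View pics/zb.png

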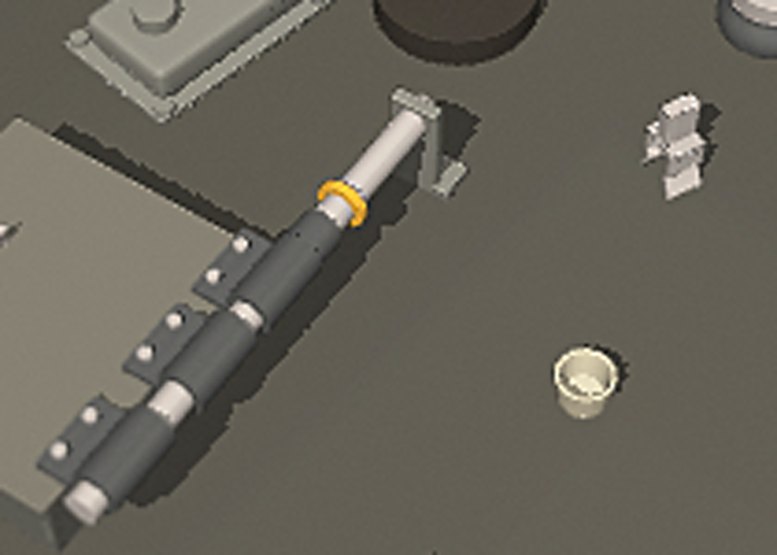

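```bash
cat >> h.py <<'E'
from scipy.spatial.transform import Rotation as Ro
def tool():
    from workcell import read_state
    s=read_state(); return s,np.array(s["eef_pos"]),Ro.from_rotvec(s["orientation"]).as_matrix()
E
python3 - <<'E'
from h import *
s,p,R=tool();print(p,"\n",R.round(4))
for n in("scene0","side0"):
    z=load(n);W=world(z).reshape(-1,3);c=z["p"].reshape(-1,3).astype(int)
    m=(abs(W[:,0]-.57)<.06)&(abs(W[:,1]-.03)<.2)&(W[:,2]>.055)&(W[:,2]<.085)
    q=W[m];cc=c[m]
    d=np.array([-.11,.994]);d/=np.linalg.norm(d)
    for it in range(6):
        nrm=np.array([d[1],-d[0]]);a=q[:,:2]@d;b=q[:,:2]@nrm
        # crest per slice: mean lateral of highest points / use symmetric circle fit: knuckle region r=15, rod r=10
        lo=[];
        for y in np.arange(a.min(),a.max(),.004):
            k=(a>=y)&(a<y+.004)
            if k.sum()<5: continue
            t=q[k,2]; kk=np.argsort(t)[-max(3,k.sum()//4):]
            lo.append((y+.002,np.median(b[k][kk]),t.max(),k.sum()))
        lo=np.array(lo); break
    print(n);print((lo*1000).round(1).tolist())
E
```

```text
[ 0.19535124 -0.56686642  0.22904556] 
 [[-9.455e-01 -4.000e-04  3.257e-01]
 [-3.257e-01  1.400e-03 -9.455e-01]
 [-1.000e-04 -1.000e+00 -1.500e-03]]
scene0
[[-186.9, 571.4, 71.7, 41000.0], [-182.9, 570.9, 76.9, 75000.0], [-178.9, 578.5, 76.8, 38000.0], [-174.9, 577.0, 75.8, 28000.0], [-170.9, 571.2, 73.2, 5000.0], [-166.9, 570.1, 72.5, 17000.0], [-162.9, 573.2, 71.3, 23000.0], [-158.9, 568.5, 72.4, 16000.0], [-154.9, 573.5, 72.0, 18000.0], [-150.9, 569.9, 71.9, 19000.0], [-146.9, 568.6, 71.8, 21000.0], [-142.9, 570.0, 72.8, 21000.0], [-138.9, 572.4, 73.8, 18000.0], [-134.9, 574.9, 70.9, 16000.0], [-130.9, 570.3, 70.9, 17000.0], [-126.9, 569.7, 72.5, 19000.0], [-122.9, 570.2, 71.6, 20000.0], [-118.9, 571.1, 71.7, 17000.0], [-114.9, 574.8, 70.8, 18000.0], [-110.9, 569.4, 72.9, 19000.0], [-106.9, 569.9, 71.6, 17000.0], [-102.9, 572.7, 78.3, 61000.0], [-98.9, 570.2, 76.4, 27000.0], [-94.9, 567.9, 75.3, 8000.0], [-90.9, 571.1, 72.0, 14000.0], [-86.9, 573.2, 71.4, 18000.0], [-82.9, 572.2, 72.8, 18000.0], [-78.9, 570.3, 75.5, 41000.0], [-74.9, 573.2, 75.8, 19000.0], [-70.9, 570.2, 76.3, 270
[... 3330 characters left out ...]
 [51.9, 569.2, 75.7, 50000.0], [55.9, 568.4, 75.9, 39000.0], [59.9, 568.2, 72.1, 19000.0], [63.9, 569.1, 71.7, 17000.0], [67.9, 566.8, 72.0, 17000.0], [71.9, 572.3, 71.7, 22000.0], [75.9, 568.6, 73.8, 13000.0], [79.9, 567.5, 76.5, 35000.0], [83.9, 571.8, 77.0, 49000.0], [87.9, 566.1, 76.5, 36000.0], [91.9, 567.7, 77.3, 45000.0], [95.9, 568.5, 76.2, 41000.0], [99.9, 564.2, 77.6, 39000.0], [103.9, 572.1, 78.2, 41000.0], [107.9, 567.7, 77.1, 37000.0], [111.9, 567.2, 79.2, 45000.0], [115.9, 565.9, 77.4, 39000.0], [119.9, 570.8, 77.4, 44000.0], [123.9, 569.4, 78.3, 40000.0], [127.9, 567.7, 78.4, 52000.0], [131.9, 567.7, 70.9, 21000.0], [135.9, 568.1, 71.4, 27000.0], [139.9, 569.9, 73.2, 16000.0]]
```

```bash
python3 - <<'E'
from h import *
s,p,R=tool();z=load("wrist0")
Rc=cv2.Rodrigues(z["r"].astype(float).reshape(3,1))[0];C=-Rc.T@z["t"].reshape(3)
o=R.T@(C-p);print("cam in tool",o,"\naxes in tool\n",(R.T@Rc.T).round(3))
# goal hover tool x at 248deg
def yaw(R): return np.degrees(np.arctan2(R[1,0],R[0,0]))%360
y0=yaw(R);print("yaw",y0)
def plan(p,y0,goal,yg,n):
    y=y0;dy=(yg-y0)/n;dp=(goal-p)/n
    for i in range(n):
        t=np.radians(y);X=np.array([np.cos(t),np.sin(t),0]);Y=np.array([0,0,-1.]);Z=np.cross(X,Y)
        print([round(float(v)*100,2) for v in (dp@X,dp@Y,dp@Z)],round(-dy,2));y+=dy
goal=np.array([.468,-.217,.20])
plan(p,y0,goal,248,8)
# projection
t=np.radians(248);X=np.array([np.cos(t),np.sin(t),0]);Y=np.array([0,0,-1.]);Rt=np.c_[X,Y,np.cross(X,Y)]
Rc2=Rt@(R.T@Rc.T);C2=goal+Rt@o
q=Rc2.T@(np.array([.468,-.217,.068])-C2);print(q,z["K"]@(q/q[2]))
E
```

```text
cam in tool [-0.08324427 -0.14384601 -0.00027699] 
axes in tool
 [[-0.     0.945  0.326]
 [-0.001 -0.326  0.945]
 [ 1.    -0.     0.001]]
yaw 199.00816527694383
[-4.65, 0.36, -3.02] -6.12
[-4.94, 0.36, -2.51] -6.12
[-5.18, 0.36, -1.97] -6.12
[-5.36, 0.36, -1.41] -6.12
[-5.48, 0.36, -0.83] -6.12
[-5.54, 0.36, -0.24] -6.12
[-5.53, 0.36, 0.36] -6.12
[-5.46, 0.36, 0.94] -6.12
[ 1.18263930e-04 -1.11774423e-02  2.87916234e-01] [323.06512315 228.68649644   1.        ]
```

```bash
python3 -m crank '[[-4.65,0.36,-3.0,-6.1,8.5],[-4.95,0.36,-2.5,-6.1,8.5],[-5.2,0.36,-2.0,-6.1,8.5],[-5.35,0.36,-1.4,-6.1,8.5],[-5.5,0.36,-0.8,-6.1,8.5]]'; python3 -m crank '[[-5.55,0.36,-0.25,-6.1,8.5],[-5.55,0.36,0.35,-6.1,8.5],[-5.45,0.36,0.95,-6.1,8.5],[0,0,0,0,8.5],[0,0,0,0,8.5]]'
python3 - <<'E'
from h import *
s,p,R=tool();print(p,np.degrees(np.arctan2(R[1,0],R[0,0])),s["qd"].max());snap("wrist","w1")
E
```

```text
time_s: 0.78
eef_pos: [0.3672, -0.3473, 0.2116]
orientation: [-0.79, 1.706, -1.706]
ft_force: [0.7, -0.7, 0.4]
width: 0.995
time_s: 1.4
eef_pos: [0.4688, -0.2178, 0.2008]
orientation: [-1.001, 1.489, -1.488]
ft_force: [0.7, -0.5, 0.6]
width: 0.995
[ 0.46875464 -0.21779575  0.20083532] -112.18655334521864 0.0009382021398116509
```

View pics/w1.png

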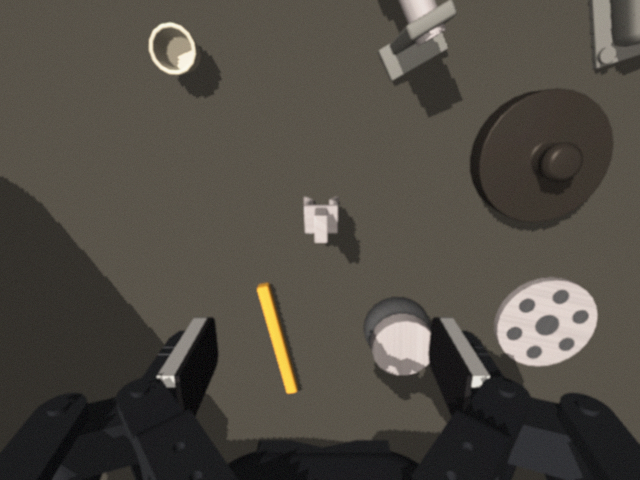

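The clip shows at (320,222) with its fin top at about (320,230), nearly square to the jaws. The tin at (400,340) and drift at (280,340) lie below, between the fingers.

```bash
python3 - <<'E'
from h import *
z=load("w1");W=world(z)[180:265,280:370].reshape(-1,3)
for lo,hi in((.03,.046),(.062,.075),(.05,.075)):
    q=W[(W[:,2]>lo)&(W[:,2]<hi)];r=cv2.minAreaRect((q[:,:2]*1000).astype(np.float32))
    print(lo,len(q),q.mean(0),r)
c=z["p"][180:265,280:370];cv2.imwrite("pics/w1z.png",cv2.resize(c,None,fx=6,fy=6,interpolation=cv2.INTER_CUBIC))
E
```

```text
0.03 638 [ 0.46612815 -0.21591355  0.03910878] ((465.41290283203125, -217.41053771972656), (24.536331176757812, 27.33126449584961), 67.99212646484375)
0.062 371 [ 0.46599123 -0.21668288  0.06713735] ((465.715087890625, -217.31300354003906), (22.3129940032959, 9.398780822753906), 67.8780517578125)
0.05 419 [ 0.46643944 -0.21562146  0.06586588] ((465.70635986328125, -217.3037567138672), (22.301326751708984, 9.662467002868652), 68.144775390625)
```

View pics/w1z.png

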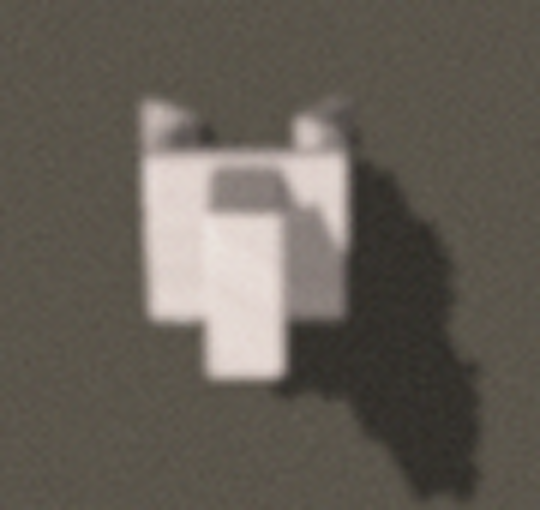

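```bash
python3 -m crank '[[0.07,3,-0.3,0,4.0],[0,4,0,0,4.0],[0,3,0,0,4.0],[0,2,0,0,4.0],[0,0,0,0,4.0]]'; python3 -m crank '[[0,1,0,0,4.0],[0,0,0,0,4.0]]'
python3 - <<'E'
from h import *
snap("wrist","w2")
E
```

```text
time_s: 2.08
eef_pos: [0.4639, -0.2178, 0.0794]
orientation: [-1.001, 1.494, -1.488]
ft_force: [1.0, 0.0, -0.3]
width: 0.472
time_s: 2.33
eef_pos: [0.4659, -0.2177, 0.0712]
orientation: [-1.0, 1.489, -1.489]
ft_force: [-0.6, 0.1, 0.4]
width: 0.469
```

View pics/w2.png

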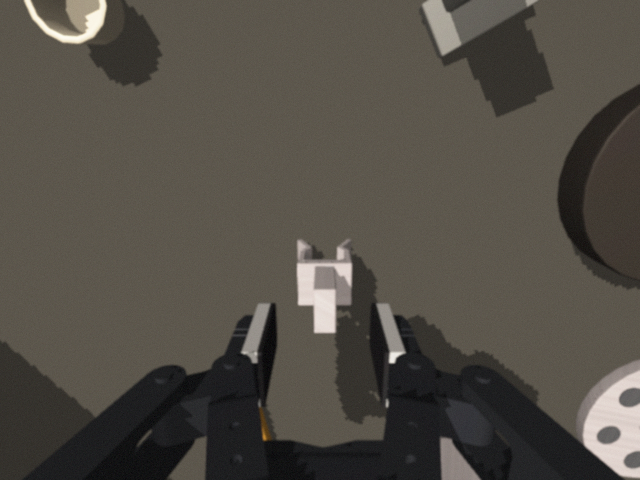

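The fin, (313–336, 268–332), sits midway between the pads with edges at about 270 and 375. Closing.

```bash
python3 -m crank '[[0,0,0,0,0],[0,0,0,0,0],[0,0,0,0,0],[0,0,0,0,0],[0,0,0,0,0]]'; python3 -m crank '[[0,-1,0,0,0],[0,-1,0,0,0],[0,-1,0,0,0],[0,0,0,0,0]]'
python3 - <<'E'
from h import *
s,p,R=tool();print(p,np.degrees(np.arctan2(R[1,0],R[0,0]))%360,s["width"]*85.4,s["ft_force"]);snap("wrist","w3");snap("scene","s3")
E
```

```text
time_s: 3.0
eef_pos: [0.4661, -0.2172, 0.0711]
orientation: [-1.0, 1.488, -1.488]
ft_force: [0.3, 0.7, 0.4]
width: -0.0
time_s: 3.5
eef_pos: [0.467, -0.2178, 0.1027]
orientation: [-0.999, 1.486, -1.49]
ft_force: [-0.2, 0.8, 0.0]
width: 0.001
[ 0.46697361 -0.21780261  0.10270593] 247.81486076466544 0.07950934065982591 [-0.17682764  0.78000234  0.02904644]
```

View pics/w3.png

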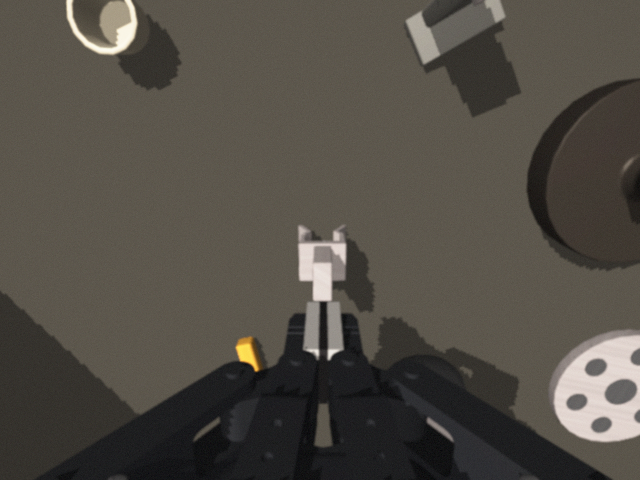

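```bash
python3 - <<'E'
from h import *
z=load("w3");print(z["K"],z["k1"]);W=world(z)
T=np.array([.46697,-.2178,.1027]);t=np.radians(247.8);X=np.array([np.cos(t),np.sin(t),0]);Y=np.array([0,0,-1.]);R=np.c_[X,Y,np.cross(X,Y)]
L=(W-T)@R*1000
for v in range(260,372,6): print(v,[ (L[v,u].round(1)).tolist() for u in (313,322,332)])
W2=world(load("w2"));T2=np.array([.4659,-.2177,.0712]);L2=(W2-T2)@R*1000
print("w2")
for v in range(270,420,10): print(v,[ (L2[v,u].round(1)).tolist() for u in (262,268,322,382,392)])
E
```

```text
[[374.92795715   0.         322.91111845]
 [  0.         374.92795715 243.24189521]
 [  0.           0.           1.        ]] 0.010633360420293676
260 [[-10.8, 39.9, -5.7], [-10.9, 39.7, -1.0], [-1.2, 64.0, 5.0]]
266 [[-8.7, 36.6, -5.7], [-9.1, 35.7, -1.0], [2.1, 62.8, 5.0]]
272 [[-6.1, 34.9, -5.7], [-5.9, 35.4, -1.0], [6.4, 63.8, 5.0]]
278 [[-2.6, 35.1, -5.7], [-2.4, 35.5, -1.0], [10.2, 63.5, 5.0]]
284 [[1.0, 35.5, -5.7], [0.8, 35.0, -1.0], [32.6, 102.4, 6.2]]
290 [[4.6, 35.7, -5.8], [4.8, 36.2, -1.0], [37.5, 102.5, 6.3]]
296 [[8.4, 36.2, -5.8], [7.8, 34.9, -1.0], [42.8, 103.4, 6.3]]
302 [[-10.6, -6.3, -4.7], [-10.8, -6.7, -1.0], [-10.7, -6.5, 3.1]]
308 [[-10.9, -11.9, -4.6], [-10.5, -11.1, -1.0], [-10.4, -10.9, 3.0]]
314 [[-10.1, -15.1, -4.5], [-10.2, -15.4, -1.0], [-10.6, -16.1, 2.8]]
320 [[-10.8, -20.8, -4.4], [-10.1, -19.6, -1.0], [-10.3, -20.1, 2.7]]
326 [[-10.5, -24.5, -4.3], [-10.8, -25.1, -1.0], [-10.6, -24.7, 2.6]]
332 [[-10.2, -28.0, -4.2], [-10.1, -27.9, -1.0], [-10.5, -28.5, 2.5]]
338 [[-9.9, -31.4, -4.2], [-10.3, -32.0, -1.0], [-10.2, -31.8, 2.4]]
344 [[-10.3, -35.6, -
[... 1278 characters left out ...]
8, -36.7, 19.2], [-11.1, -40.1, 21.8]]
360 [[-6.6, -39.0, -20.8], [1.4, -28.2, -20.7], [73.9, 70.3, -1.3], [-5.5, -37.7, 19.2], [-7.1, -39.8, 22.1]]
370 [[-4.1, -40.9, -20.7], [4.5, -29.8, -20.6], [82.4, 70.9, -1.3], [-2.5, -38.9, 19.1], [-6.5, -44.2, 21.3]]
380 [[-0.5, -41.5, -20.8], [8.6, -30.3, -20.8], [90.2, 70.3, -1.3], [2.7, -37.5, 19.6], [-4.3, -46.2, 21.1]]
390 [[4.6, -40.2, -21.2], [99.0, 70.9, -39.1], [99.5, 71.4, -1.3], [5.4, -39.2, 19.5], [-11.3, -58.9, 18.5]]
400 [[8.7, -40.3, -21.4], [108.1, 71.4, -39.6], [107.6, 70.8, -1.3], [9.0, -39.9, 19.6], [-16.2, -68.2, 16.6]]
410 [[116.3, 70.8, -44.2], [116.9, 71.4, -40.0], [116.3, 70.6, -1.3], [117.0, 71.4, 41.6], [-16.5, -71.9, 15.9]]
```

View pics/s3.png

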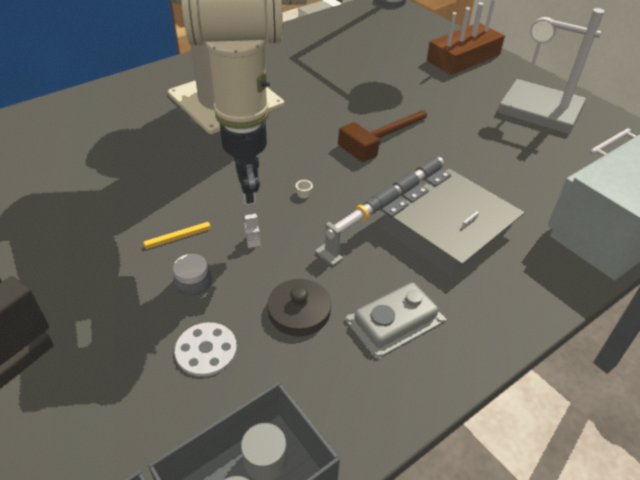

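```bash
python3 - <<'E'
from h import *
for n in("s3",):
    z=load(n);W=world(z)
    for v in range(180,226,3): print(v,(W[v,246:256:3]*1000).round(0).tolist())
c=z["p"][130:260,190:310];cv2.imwrite("pics/s3z.png",cv2.resize(c,None,fx=4.5,fy=4.5,interpolation=cv2.INTER_CUBIC))
E
```

```text
180 [[505.0, -240.0, 191.0], [516.0, -240.0, 199.0], [518.0, -236.0, 198.0], [520.0, -231.0, 197.0]]
183 [[519.0, -248.0, 198.0], [522.0, -244.0, 198.0], [520.0, -237.0, 193.0], [526.0, -235.0, 197.0]]
186 [[521.0, -249.0, 193.0], [520.0, -243.0, 190.0], [523.0, -239.0, 190.0], [525.0, -235.0, 189.0]]
189 [[516.0, -247.0, 182.0], [510.0, -238.0, 174.0], [513.0, -234.0, 174.0], [514.0, -229.0, 172.0]]
192 [[499.0, -238.0, 159.0], [496.0, -231.0, 154.0], [499.0, -227.0, 154.0], [498.0, -220.0, 150.0]]
195 [[478.0, -227.0, 132.0], [481.0, -223.0, 132.0], [481.0, -217.0, 129.0], [357.0, -139.0, 1.0]]
198 [[479.0, -229.0, 126.0], [481.0, -223.0, 125.0], [480.0, -217.0, 121.0], [478.0, -210.0, 116.0]]
201 [[478.0, -228.0, 118.0], [477.0, -222.0, 114.0], [484.0, -219.0, 118.0], [478.0, -210.0, 108.0]]
204 [[472.0, -226.0, 106.0], [371.0, -163.0, -1.0], [376.0, -159.0, 0.0], [381.0, -154.0, 1.0]]
207 [[379.0, -175.0, 2.0], [378.0, -168.0, -2.0], [385.0, -165.0, 2.0], [386.0, -158.0, -1.0]]
210 [[386.0, -180.0, 1.0], [389.0, -175.0, 1.0], [392.0, -169.0, 1.0], [396.0, -164.0, 1.0]]
213 [[391.0, -183.0, -1.0], [395.0, -178.0, -1.0], [400.0, -174.0, 1.0], [406.0, -171.0, 3.0]]
216 [[460.0, -221.0, 64.0], [468.0, -219.0, 69.0], [471.0, -215.0, 69.0], [472.0, -209.0, 67.0]]
219 [[469.0, -227.0, 66.0], [472.0, -222.0, 66.0], [474.0, -217.0, 65.0], [476.0, -212.0, 63.0]]
222 [[470.0, -228.0, 59.0], [472.0, -223.0, 59.0], [473.0, -217.0, 56.0], [474.0, -211.0, 54.0]]
225 [[468.0, -227.0, 50.0], [468.0, -221.0, 46.0], [473.0, -218.0, 49.0], [476.0, -213.0, 48.0]]
```

View pics/s3z.png

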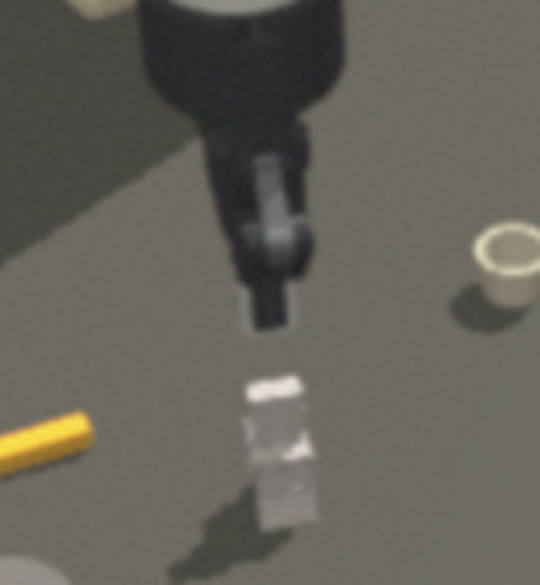

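Both the wrist and scene depth put the closed fingertips about 6 mm behind the reported TCP, not 25 mm ahead of it. So the first grasp closed above the fin, and the clip was not touched. I'll use the measured tip position and go about 31 mm lower.

```bash
python3 -m crank '[[0,0,0,0,3.5],[0,0,0,0,3.5],[0,0,0,0,3.5],[0,1.5,0,0,3.5],[0,1.5,0,0,3.5]]'; python3 -m crank '[[0,1.5,0,0,3.5],[0,1.0,0,0,3.5],[0,0.6,0,0,3.5],[0,0,0,0,3.5],[0,0,0,0,3.5]]'
python3 - <<'E'
from h import *
s,p,R=tool();print(p);snap("wrist","w4");z=load("w4");L=(world(z)-p)@R*1000
for v in range(290,400,10): print(v,[L[v,u].round(1).tolist() for u in (270,278,325,372,380)])
E
```

```text
time_s: 4.22
eef_pos: [0.4658, -0.2171, 0.0698]
orientation: [-1.001, 1.489, -1.488]
ft_force: [0.0, -1.2, -0.2]
width: 0.412
time_s: 4.85
eef_pos: [0.4665, -0.2175, 0.0406]
orientation: [-1.0, 1.488, -1.489]
ft_force: [0.2, -0.3, -0.6]
width: 0.409
[ 0.46646035 -0.21752279  0.0406298 ]
290 [[7.0, 40.6, -29.4], [6.8, 40.2, -25.0], [-12.0, 2.0, 0.2], [6.8, 40.4, 26.0], [7.4, 41.4, 30.5]]
300 [[13.1, 40.7, -29.7], [13.1, 40.6, -25.3], [-11.3, -5.9, 0.2], [13.1, 40.8, 26.3], [13.2, 41.0, 30.8]]
310 [[-10.8, -13.2, -21.4], [-10.8, -13.2, -18.3], [-11.4, -14.3, 0.2], [-10.8, -13.2, 18.6], [-10.3, -12.4, 21.9]]
320 [[-10.4, -20.1, -20.5], [-6.5, -13.6, -18.4], [-10.7, -20.6, 0.1], [-11.0, -21.1, 17.6], [-10.5, -20.4, 20.7]]
330 [[-10.3, -26.9, -19.6], [-3.3, -15.6, -18.3], [-9.6, -25.8, 0.1], [-10.4, -27.0, 16.9], [-10.8, -27.6, 19.7]]
340 [[-10.5, -33.4, -18.8], [0.1, -17.5, -18.2], [-5.7, -26.2, 0.1], [-8.0, -29.7, 16.7], [-11.0, -34.2, 18.7]]
350 [[-9.1, -37.2, -18.3], [4.3, -18.0, -18.3], [-1.8, -26.7, 0.1], [-4.3, -30.3, 16.8], [-10.9, -39.7, 17.9]]
360 [[-5.8, -38.0, -18.4], [7.6, -19.9, -18.2], [2.2, -27.2, 0.1], [-1.8, -32.6, 16.6], [-7.5, -40.3, 18.0]]
370 [[-3.4, -40.1, -18.2], [58.8, 40.3, -27.0], [6.9, -26.8, 0.1], [2.5, -32.6, 16.8], [-3.3, -40.0, 18.3]]
380 [[0.6, -40.1, -18.4], [65.7, 40.1, -27.3], [65.9, 40.3, 0.6], [5.6, -34.0, 16.7], [0.7, -40.0, 18.5]]
390 [[4.8, -40.0, -18.6], [73.5, 40.8, -27.7], [74.1, 41.5, 0.6], [8.2, -35.9, 16.6], [4.9, -39.9, 18.7]]
```

View pics/w4.png

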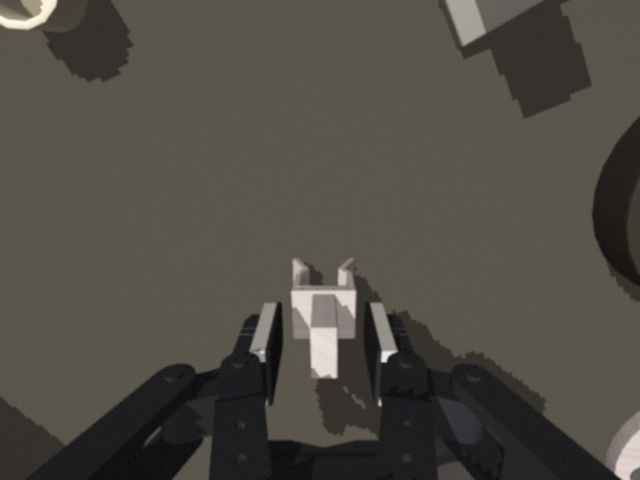

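The fin (312–337, 295–378) is now between the pads, whose faces are at about 280 and 370, with the tips well below the fin's top. Closing.

```bash
python3 -m crank '[[0,0,0,0,0],[0,0,0,0,0],[0,0,0,0,0],[0,0,0,0,0],[0,0,0,0,0]]'; python3 -m crank '[[0,-1,0,0,0],[0,-3,0,0,0],[0,-4,0,0,0],[0,-3,0,0,0],[0,0,0,0,0]]'
python3 - <<'E'
from h import *
s,p,R=tool();print(p,s["width"]*85.4,s["ft_force"]);snap("wrist","w5")
z=load("w5");L=(world(z)-p)@R*1000
for v in range(270,340,8): print(v,[L[v,u].round(1).tolist() for u in (300,325,345)])
E
```

```text
time_s: 5.52
eef_pos: [0.4663, -0.2175, 0.0405]
orientation: [-1.0, 1.488, -1.489]
ft_force: [-0.6, 0.3, 5.4]
width: 0.106
time_s: 6.15
eef_pos: [0.4678, -0.2183, 0.1533]
orientation: [-0.998, 1.483, -1.492]
ft_force: [-0.2, -0.2, -1.2]
width: 0.105
[ 0.46776578 -0.21828922  0.15333559] 8.931625216641088 [-0.20324101 -0.16887152 -1.20516693]
270 [[-12.0, 23.9, -11.8], [43.5, 153.8, 1.2], [-11.4, 25.2, 10.2]]
278 [[-10.1, 18.7, -11.5], [50.8, 153.4, 1.2], [-8.7, 21.7, 10.0]]
286 [[-11.9, 6.2, -10.7], [-12.3, 5.4, 0.3], [-11.9, 6.2, 9.1]]
294 [[-10.6, 1.0, -10.5], [-10.7, 0.9, 0.3], [-10.6, 1.0, 8.8]]
302 [[-10.9, -6.8, -10.0], [-11.1, -7.1, 0.2], [-10.6, -6.2, 8.4]]
310 [[-10.8, -13.3, -9.6], [-11.1, -13.8, 0.2], [-10.4, -12.6, 8.1]]
318 [[-10.8, -19.4, -9.3], [-10.9, -19.6, 0.2], [-10.2, -18.3, 7.8]]
326 [[-10.1, -23.9, -9.0], [-10.6, -24.6, 0.1], [-10.6, -24.7, 7.4]]
334 [[-11.1, -30.7, -8.6], [-8.6, -26.8, 0.1], [-10.4, -29.5, 7.1]]
```

View pics/w5.png

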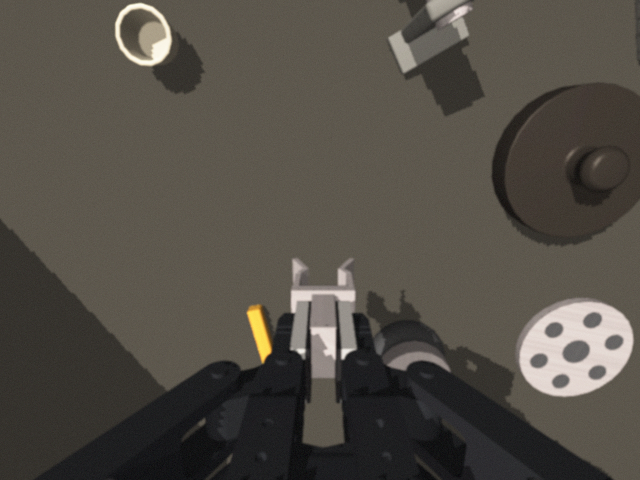

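Clip is gripped: opening 9 mm against the 10 mm fin, and it rises with the jaws. Planning the carry to above the bare rod.

```bash
cat >> h.py <<'E'
def plan(goal,yg,n):
    s,p,R=tool();y=np.degrees(np.arctan2(R[1,0],R[0,0]))%360
    dy=(yg-y)/n;dp=(np.array(goal)-p)/n
    print("from",p.round(4),round(y,2))
    for i in range(n):
        t=np.radians(y);X=np.array([np.cos(t),np.sin(t),0]);Y=np.array([0,0,-1.]);Z=np.cross(X,Y)
        print([round(float(v)*100,2) for v in (dp@X,dp@Y,dp@Z)],round(-dy,2));y+=dy
E
python3 -c "
from h import *
plan([.5817,-.0745,.152],276.3,4)"
```

```text
from [ 0.4667 -0.2176  0.1512] 247.81
[-4.4, -0.02, 1.31] -7.12
[-4.2, -0.02, 1.85] -7.12
[-3.94, -0.02, 2.35] -7.12
[-3.62, -0.02, 2.82] -7.12
```

```bash
python3 -m crank '[[-4.4,0,1.3,-7.1,0],[-4.2,0,1.85,-7.1,0],[-3.95,0,2.35,-7.1,0],[-3.6,0,2.8,-7.1,0],[0,0,0,0,0]]';python3 -m crank '[[0,0,0,0,0],[0,0,0,0,0]]'
python3 - <<'E'
from h import *
s,p,R=tool();print(p,np.degrees(np.arctan2(R[1,0],R[0,0]))%360,s["width"]*85.4,s["ft_force"]);snap("wrist","w6");snap("scene","s6");snap("side","d6")
E
```

```text
time_s: 6.82
eef_pos: [0.5809, -0.0713, 0.1477]
orientation: [-1.262, 1.128, -1.123]
ft_force: [-1.3, 0.2, -1.3]
width: 0.106
time_s: 7.08
eef_pos: [0.5798, -0.075, 0.1492]
orientation: [-1.259, 1.131, -1.129]
ft_force: [0.3, -0.9, -0.7]
width: 0.105
[ 0.57982187 -0.07504319  0.14920771] 276.11545476988596 8.97456053174977 [ 0.25362079 -0.93502711 -0.67983387]
```

View pics/w6.png

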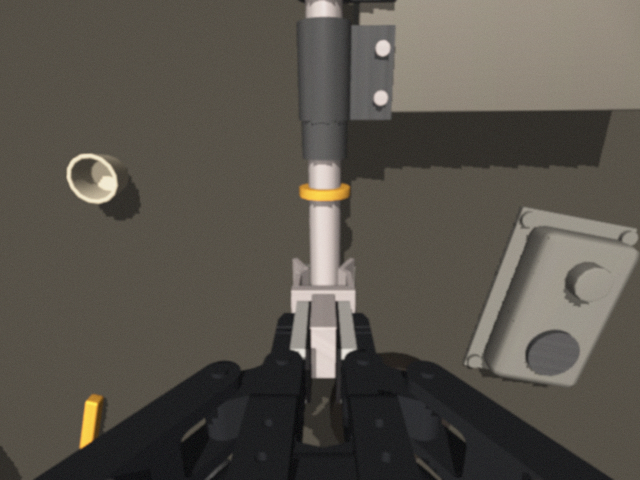

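View pics/s6.png

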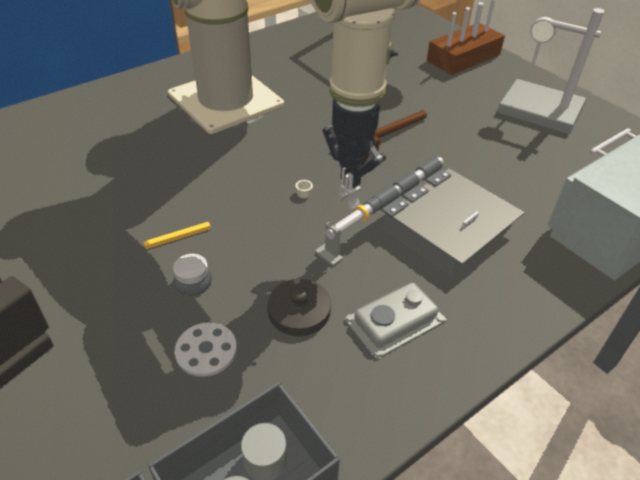

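View pics/d6.png

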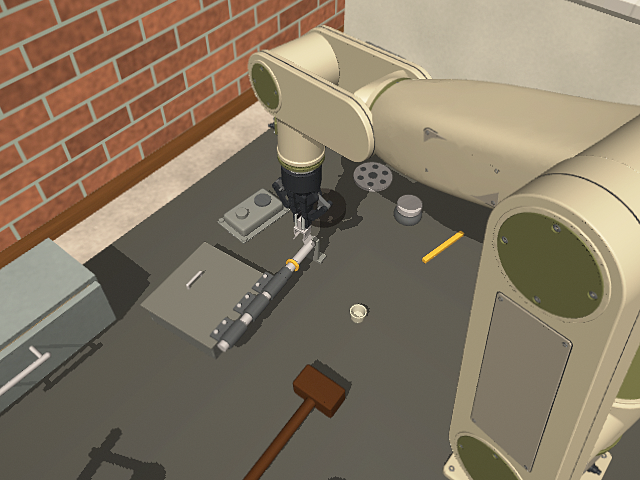

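The rod runs up the wrist picture near column 325, with the washer at (325,191), the bush end at v≈160, and the clip's mouth centred on the rod at (324,290). Measuring the offsets in tool axes.

```bash
python3 - <<'E'
from h import *
s,p,R=tool();z=load("w6");W=world(z);L=(W-p)@R*1000;c=z["p"].astype(int)
for v in list(range(10,262,8)):
    row=L[v];m=(W[v,:,2]>.055)&(abs(row[:,2])<18)
    if m.sum()<4: continue
    q=row[m];u=np.where(m)[0];print(v,"x %.1f"%np.median(q[:,0]),"lat %.1f..%.1f"%(q[:,2].min(),q[:,2].max()),"u",u.min(),u.max(),"topz %.1f"%(1000*np.percentile(W[v][m][:,2],90)))
m=(c[...,2]>150)&(c[...,2]-c[...,0]>80);m[300:]=0;q=L[m];print("washer x",np.percentile(q[:,0],[2,10,50,90,98]),"lat",q[:,2].min(),q[:,2].max())
for v in range(275,300,4):print(v,L[v,[296,300,325,345,350]].round(1).tolist())
u=L[289:292,280:370];q=u.reshape(-1,3);k=(abs(q[:,0]+12)<2)&(q[:,1]>-5);print("back lat",q[k][:,2].min(),q[k][:,2].max())
E
```

```text
10 x -134.9 lat -11.0..8.2 u 305 513 topz 71.0
18 x -130.2 lat -10.6..8.4 u 17 342 topz 76.6
26 x -126.8 lat -16.0..17.5 u 64 639 topz 75.4
34 x -123.1 lat -15.4..14.9 u 297 560 topz 75.1
42 x -119.4 lat -15.6..17.8 u 275 393 topz 75.0
50 x -115.8 lat -15.7..17.4 u 297 438 topz 75.1
58 x -111.9 lat -15.6..17.4 u 182 442 topz 75.6
66 x -108.1 lat -16.0..17.5 u 250 356 topz 74.6
74 x -104.2 lat -15.4..17.7 u 298 585 topz 75.1
82 x -100.3 lat -15.5..15.5 u 298 444 topz 75.3
90 x -96.3 lat -15.6..18.0 u 298 446 topz 75.5
98 x -92.2 lat -15.7..16.9 u 298 627 topz 75.7
106 x -88.1 lat -15.8..16.4 u 298 353 topz 75.0
114 x -84.0 lat -15.2..17.2 u 193 509 topz 75.8
122 x -79.7 lat -14.3..12.0 u 44 545 topz 74.1
130 x -75.5 lat -14.5..12.1 u 301 346 topz 73.5
138 x -71.1 lat -13.8..12.2 u 271 605 topz 73.8
146 x -66.7 lat -13.9..12.5 u 252 449 topz 74.2
154 x -62.2 lat -14.0..11.7 u 186 624 topz 74.1
162 x -57.2 lat -10.5..8.9 u 308 340 topz 70.2
170 x -52.6 lat -10.5..9.0 u 308 434 topz 70.3
178 x -48.0 lat -10.6..8.4 u 18 616 topz 293.2
186 x -42.7 lat -15.8..14.2 u 300 485 topz 70.6
194 x 
[... 625 characters left out ...]
8, 17.9, 11.3]]
279 [[-12.3, 14.6, -13.7], [-9.6, 20.5, -12.3], [17.6, 80.3, -0.1], [-8.8, 22.2, 9.3], [-12.4, 14.4, 11.1]]
283 [[-12.8, 9.1, -13.3], [-7.9, 19.7, -12.3], [19.7, 78.7, -0.1], [-7.0, 21.6, 9.3], [-12.4, 10.0, 10.8]]
287 [[-12.7, 5.2, -13.0], [-12.1, 6.5, -11.4], [-12.4, 5.9, -0.4], [-12.2, 6.3, 8.4], [-12.4, 6.0, 10.6]]
291 [[-12.5, 1.9, -12.8], [-12.5, 1.8, -11.1], [-12.3, 2.2, -0.4], [-12.0, 2.8, 8.2], [-11.8, 3.2, 10.4]]
295 [[-10.4, 2.2, -12.9], [-10.3, 2.3, -11.2], [-11.9, -0.8, -0.4], [-10.6, 1.9, 8.2], [-10.6, 1.8, 10.3]]
299 [[-8.1, 3.0, -13.0], [-8.2, 2.8, -11.2], [-11.5, -3.6, -0.4], [-8.3, 2.6, 8.3], [-8.3, 2.5, 10.4]]
back lat -15.221540685057777 12.227585249176846
```

Rod and clip are parallel and 0.7 mm apart sideways. The clip lies 23 mm from the washer and about 21 mm from the lug. The bush face is about 18 mm past the washer's knuckle side. Lowering.

```bash
python3 -m crank '[[0,2,0.07,0,0],[0,2,0,0,0],[0,0.8,0,0,0],[0,0,0,0,0]]';python3 -m crank '[[0,0.4,0,0,0],[0,0.4,0,0,0],[0,0,0,0,0]]';python3 -m crank '[[0,0.3,0,0,0],[0,0,0,0,0]]'
```

```text
time_s: 7.72
eef_pos: [0.5804, -0.074, 0.1004]
orientation: [-1.26, 1.131, -1.127]
ft_force: [0.5, 0.2, -0.9]
width: 0.104
time_s: 8.1
eef_pos: [0.5812, -0.0743, 0.094]
orientation: [-1.259, 1.129, -1.129]
ft_force: [-1.4, -1.2, -1.1]
width: 0.107
time_s: 8.35
eef_pos: [0.5819, -0.0743, 0.0917]
orientation: [-1.258, 1.128, -1.13]
ft_force: [-2.1, -0.1, 3.2]
width: 0.102
```

```bash
python3 -m crank '[[0,0.2,0,0,0],[0,0,0,0,0]]';python3 -m crank '[[0,0.2,0,0,0],[0,0,0,0,0]]';python3 -m crank '[[0,0.2,0,0,0],[0,0,0,0,0]]'
```

```text
time_s: 8.6
eef_pos: [0.5821, -0.0744, 0.09]
orientation: [-1.258, 1.128, -1.13]
ft_force: [-2.2, 0.5, 4.3]
width: 0.103
time_s: 8.85
eef_pos: [0.5819, -0.0744, 0.0877]
orientation: [-1.258, 1.128, -1.13]
ft_force: [-1.9, -1.1, 4.8]
width: 0.102
time_s: 9.1
eef_pos: [0.5813, -0.0742, 0.0846]
orientation: [-1.259, 1.129, -1.129]
ft_force: [-0.8, -1.1, 1.2]
width: 0.104
```

```bash
python3 -m crank '[[0,0.2,0,0,0],[0,0,0,0,0]]';python3 -m crank '[[0,0.2,0,0,0],[0,0,0,0,0]]';python3 -m crank '[[0,0.2,0,0,0],[0,0,0,0,0]]'
```

```text
time_s: 9.35
eef_pos: [0.581, -0.0741, 0.0822]
orientation: [-1.259, 1.13, -1.128]
ft_force: [-1.0, -0.3, -3.0]
width: 0.108
time_s: 9.6
eef_pos: [0.581, -0.0741, 0.0804]
orientation: [-1.259, 1.13, -1.128]
ft_force: [-0.4, -0.6, -4.3]
width: 0.105
time_s: 9.85
eef_pos: [0.5812, -0.0741, 0.0787]
orientation: [-1.259, 1.129, -1.129]
ft_force: [-0.7, 0.4, -3.8]
width: 0.103
```

```bash
python3 -m crank '[[0,0.1,0,0,0],[0,0,0,0,0]]';python3 -m crank '[[0,0.1,0,0,0],[0,0,0,0,0]]'; python3 -m crank '[[0,0.06,0,0,0],[0,0,0,0,0]]'
```

```text
time_s: 10.1
eef_pos: [0.5815, -0.0742, 0.0781]
orientation: [-1.258, 1.129, -1.129]
ft_force: [-1.6, 0.3, -2.1]
width: 0.102
time_s: 10.35
eef_pos: [0.5816, -0.0743, 0.0775]
orientation: [-1.258, 1.129, -1.129]
ft_force: [-4.8, 0.3, 1.9]
width: 0.103
time_s: 10.6
eef_pos: [0.5817, -0.0743, 0.0774]
orientation: [-1.258, 1.129, -1.129]
ft_force: [-5.7, 0.5, 7.6]
width: 0.105
```

```bash
python3 -m crank '[[0,-0.06,-0.05,0,0],[0,0,0,0,0]]'
python3 - <<'E'
from h import *
s,p,R=tool();print(p,s["ft_force"]);snap("wrist","w7");snap("scene","s7")
z=load("s7")["p"][150:270,300:420];cv2.imwrite("pics/s7z.png",cv2.resize(z,None,fx=4.5,fy=4.5,interpolation=cv2.INTER_CUBIC))
W=world(load("w7"));L=(W-p)@R*1000;c=load("w7")["p"].astype(int)
m=(c[...,2]>150)&(c[...,2]-c[...,0]>80);m[330:]=0;q=L[m];print("washer x",np.percentile(q[:,0],[2,50,98]))
for v in range(100,300,6): print(v,L[v,[322,325,328]].mean(0).round(1),end=";")
E
```

```text
time_s: 10.85
eef_pos: [0.5815, -0.0743, 0.0775]
orientation: [-1.258, 1.128, -1.13]
ft_force: [-1.0, 0.9, 2.9]
width: 0.103
[ 0.58146853 -0.07429774  0.07747246] [-1.03594114  0.85986233  2.90840074]
washer x [-41.19535784 -39.53596639 -35.30512753]
100 [-88.7   2.9  -0. ];106 [-86.7   3.1   0. ];112 [-84.6   2.6   0. ];118 [-82.5   3.1   0. ];124 [-80.4   3.    0. ];130 [-78.2   4.2   0. ];136 [-76.    4.7   0. ];142 [-73.8   4.6   0. ];148 [-71.6   4.1   0. ];154 [-69.3   4.2   0. ];160 [-67.    4.5   0. ];166 [-64.7   4.2   0. ];172 [-62.4   4.5   0.1];178 [-60.    4.8   0.1];184 [-57.1   7.4   0.1];190 [-54.5   8.1   0.1];196 [-52.1   7.9   0.1];202 [-49.7   7.3   0.1];208 [-47.    8.1   0.1];214 [-44.7   7.3   0.1];220 [-41.9   7.9   0.1];226 [-40.9   2.5   0.1];232 [-38.5   1.8   0.1];238 [-36.    1.6   0.1];244 [-31.1   8.4   0.1];250 [-28.4   8.1   0.1];256 [-25.8   7.7   0.1];262 [-22.9   7.9   0.1];268 [-20.2   7.7   0.2];274 [-17.3   7.9   0.2];280 [-14.5   7.6   0.2];286 [-12.1   6.5   0.2];292 [-11.5   1.7   0.1];298 [-11.3  -3.4   0.1];
```

View pics/w7.png

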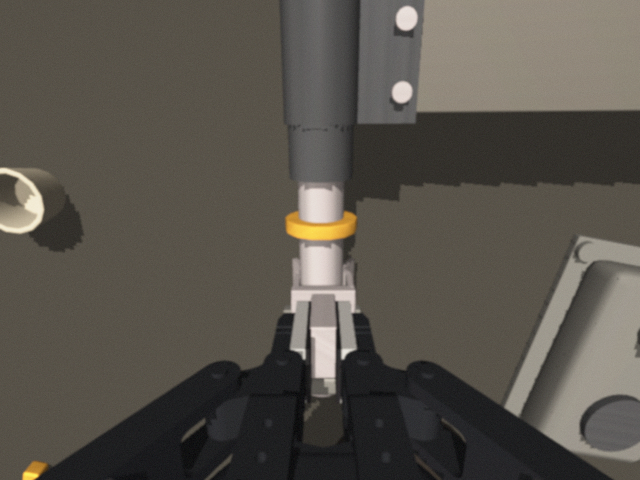

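View pics/s7z.png

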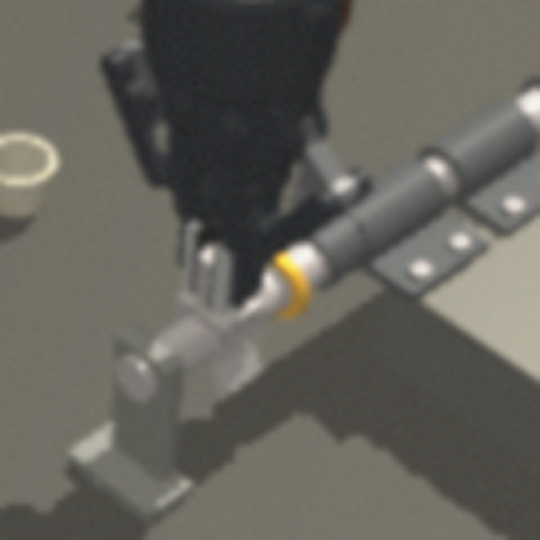

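The clip is on the rod at (324,290), with its back seated on the rod. The washer is at (321,225) and the bush face at v≈181. The clip has about 23 mm to the washer, then about 17 mm more to the bush. Sliding.

```bash
python3 -m crank '[[-0.4,0,0,0,0],[-0.5,0,0,0,0],[-0.5,0,0,0,0],[-0.4,0,0,0,0],[0,0,0,0,0]]';python3 -m crank '[[-0.2,0,0,0,0],[-0.2,0,0,0,0],[-0.2,0,0,0,0],[-0.2,0,0,0,0],[0,0,0,0,0]]'
```

```text
time_s: 11.58
eef_pos: [0.5793, -0.0557, 0.0774]
orientation: [-1.258, 1.128, -1.129]
ft_force: [-0.2, 1.0, 5.2]
width: 0.101
time_s: 12.2
eef_pos: [0.5786, -0.0492, 0.0775]
orientation: [-1.259, 1.128, -1.131]
ft_force: [0.7, -5.1, 5.4]
width: 0.106
```

```bash
python3 -m crank '[[-0.2,-0.02,0,0,0],[-0.2,0,0,0,0],[-0.2,0,0,0,0],[-0.2,0,0,0,0],[0,0,0,0,0]]';python3 -m crank '[[-0.1,0,0,0,0],[-0.1,0,0,0,0],[-0.1,0,0,0,0],[0,0,0,0,0]]'
python3 - <<'E'
from h import *
s,p,R=tool();snap("wrist","w8")
W=world(load("w8"));L=(W-p)@R*1000;c=load("w8")["p"].astype(int)
m=(c[...,2]>150)&(c[...,2]-c[...,0]>80);m[330:]=0;q=L[m];print("washer x",np.percentile(q[:,0],[2,50,98]))
for v in range(200,300,4): print(v,L[v,[322,325,328]].mean(0).round(1),end=";")
E
```

```text
time_s: 12.82
eef_pos: [0.5776, -0.0412, 0.0775]
orientation: [-1.259, 1.128, -1.13]
ft_force: [1.8, -4.2, 4.4]
width: 0.105
time_s: 13.32
eef_pos: [0.5773, -0.0384, 0.0775]
orientation: [-1.259, 1.128, -1.131]
ft_force: [0.6, -6.5, 3.6]
width: 0.104
washer x [-18.61586392 -17.17585703 -12.71489641]
200 [-51.5   3.2   0.1];204 [-50.    2.7   0.1];208 [-48.4   2.2   0.1];212 [-46.8   2.2   0.1];216 [-45.2   1.8   0.1];220 [-43.    4.    0.1];224 [-41.2   4.2   0.1];228 [-39.4   4.5   0.1];232 [-37.8   4.1   0.1];236 [-35.9   4.6   0.1];240 [-34.2   4.5   0.1];244 [-32.5   4.2   0.1];248 [-30.6   4.5   0.1];252 [-29.2   3.6   0.1];256 [-27.2   4.1   0.1];260 [-25.3   4.1   0.1];264 [-23.5   4.2   0.1];268 [-20.1   7.8   0.2];272 [-18.2   7.8   0.2];276 [-18.2   3.6   0.1];280 [-17.    2.2   0.1];284 [-15.6   1.1   0.1];288 [-13.4   1.7   0.1];292 [-11.6   1.5   0.1];296 [-11.7  -2.5   0.1];
```

View pics/w8.png

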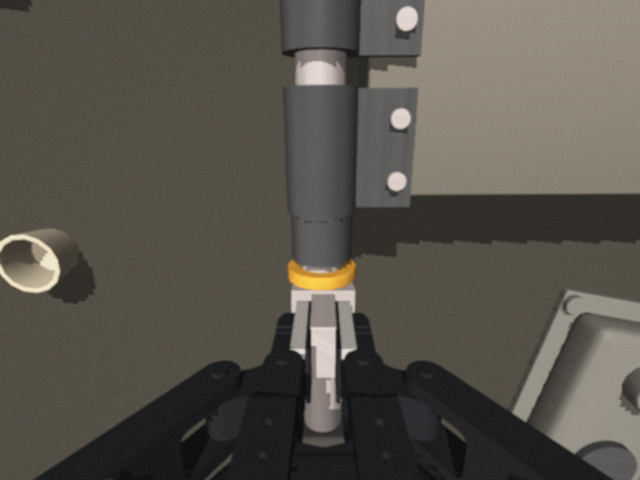

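The washer (v≈262–286) is moving with the clip and has about 3.5 mm to go to the bush face (v≈266). Going on in small, force-checked steps.

```bash
python3 -m crank '[[-0.1,0,0,0,0],[-0.1,0,0,0,0],[0,0,0,0,0]]';python3 -m crank '[[-0.05,0,0,0,0],[0,0,0,0,0]]';python3 -m crank '[[-0.05,0,0,0,0],[0,0,0,0,0]]'
```

```text
time_s: 13.75
eef_pos: [0.5771, -0.0364, 0.0774]
orientation: [-1.259, 1.128, -1.131]
ft_force: [1.8, -6.2, 2.9]
width: 0.105
time_s: 14.0
eef_pos: [0.577, -0.036, 0.0774]
orientation: [-1.259, 1.128, -1.131]
ft_force: [1.4, -5.8, 3.5]
width: 0.103
time_s: 14.25
eef_pos: [0.577, -0.0355, 0.0775]
orientation: [-1.259, 1.128, -1.131]
ft_force: [1.4, -6.2, 3.7]
width: 0.11
```

```bash
python3 -m crank '[[-0.05,0,0,0,0],[0,0,0,0,0]]';python3 -m crank '[[-0.05,0,0,0,0],[0,0,0,0,0]]';python3 -m crank '[[-0.05,0,0,0,0],[0,0,0,0,0]]'
```

```text
time_s: 14.5
eef_pos: [0.5769, -0.035, 0.0775]
orientation: [-1.259, 1.128, -1.131]
ft_force: [1.4, -5.6, 3.8]
width: 0.101
time_s: 14.75
eef_pos: [0.5769, -0.0345, 0.0775]
orientation: [-1.259, 1.128, -1.131]
ft_force: [1.2, -5.4, 3.5]
width: 0.102
time_s: 15.0
eef_pos: [0.5768, -0.0343, 0.0774]
orientation: [-1.259, 1.128, -1.131]
ft_force: [1.3, -7.6, 3.8]
width: 0.11
```

```bash
python3 -m crank '[[-0.04,0,0,0,0],[0,0,0,0,0]]';python3 -m crank '[[-0.03,0,0,0,0],[0,0,0,0,0]]'
```

```text
time_s: 15.25
eef_pos: [0.5768, -0.0343, 0.0775]
orientation: [-1.26, 1.128, -1.132]
ft_force: [1.4, -9.9, 3.1]
width: 0.1
time_s: 15.5
eef_pos: [0.5768, -0.0343, 0.0775]
orientation: [-1.26, 1.127, -1.132]
ft_force: [1.6, -9.9, 3.3]
width: 0.106
```

```bash
python3 -m crank '[[-0.04,0,0,0,0],[0,0,0,0,0]]';python3 -m crank '[[-0.04,0,0,0,0],[0,0,0,0,0]]'
```

```text
time_s: 15.75
eef_pos: [0.5768, -0.0342, 0.0775]
orientation: [-1.26, 1.127, -1.132]
ft_force: [0.9, -12.2, 2.3]
width: 0.104
time_s: 16.0
eef_pos: [0.5768, -0.0342, 0.0775]
orientation: [-1.26, 1.127, -1.133]
ft_force: [1.5, -13.1, 3.1]
width: 0.107
```

```bash
python3 -m crank '[[-0.04,0,0,0,0],[0,0,0,0,0]]';python3 -m crank '[[-0.04,0,0,0,0],[0,0,0,0,0]]'
```

```text
time_s: 16.25
eef_pos: [0.5768, -0.0341, 0.0775]
orientation: [-1.261, 1.127, -1.133]
ft_force: [1.5, -14.6, 1.9]
width: 0.105
time_s: 16.5
eef_pos: [0.5768, -0.0341, 0.0776]
orientation: [-1.261, 1.127, -1.134]
ft_force: [2.3, -17.3, 1.6]
width: 0.104
```

```bash
python3 -m crank '[[0,0,0,0,0],[0,0,0,0,0],[0,0,0,0,0]]';python3 -m crank '[[0,0,0,0,0],[0,0,0,0,0],[0,0,0,0,0]]'
python3 - <<'E'
from h import *
s,p,R=tool();print(s["ft_force"]);snap("wrist","w9")
W=world(load("w9"));L=(W-p)@R*1000;c=load("w9")["p"].astype(int)
m=(c[...,2]>150)&(c[...,2]-c[...,0]>80);m[330:]=0;q=L[m];print("washer x",np.percentile(q[:,0],[2,50,98]))
for v in range(244,300,3): print(v,L[v,[322,325,328]].mean(0).round(1),end=";")
z=load("w9")["p"][180:320,230:420];cv2.imwrite("pics/w9z.png",cv2.resize(z,None,fx=4,fy=4,interpolation=cv2.INTER_CUBIC))
print(read_state()["ft_force"] if 0 else "")
E
```

```text
time_s: 16.88
eef_pos: [0.5768, -0.0341, 0.0776]
orientation: [-1.261, 1.127, -1.134]
ft_force: [2.7, -15.4, 2.1]
width: 0.104
time_s: 17.25
eef_pos: [0.5768, -0.0341, 0.0776]
orientation: [-1.261, 1.127, -1.134]
ft_force: [2.5, -16.3, 2.2]
width: 0.108
[  2.53621506 -16.29509698   2.15922802]
washer x [-18.21500746 -16.01654908 -12.24668651]
244 [-32.6   3.9   0.1];247 [-31.4   3.7   0.1];250 [-29.8   4.3   0.1];253 [-28.7   3.7   0.1];256 [-27.2   4.    0.1];259 [-25.9   3.9   0.1];262 [-24.5   3.9   0.1];265 [-22.9   4.4   0.1];268 [-21.6   4.3   0.1];271 [-20.5   3.6   0.1];274 [-18.7   4.6   0.1];277 [-17.9   3.3   0.1];280 [-17.4   1.3   0.1];283 [-15.8   1.7   0.1];286 [-14.3   1.9   0.1];289 [-13.1   1.4   0.1];292 [-11.5   1.7   0.1];295 [-11.   -0.2   0.1];298 [-11.   -2.8   0.1];
```

View pics/w9z.png

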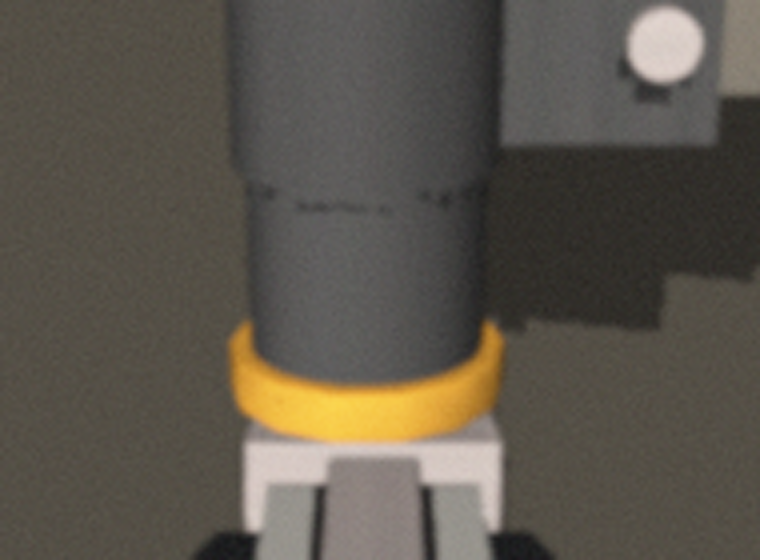

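The washer's rim (v≈262–290 in the full picture) now covers the bush end with no bare rod showing, and the clip is hard against it. The hold read 15–17 N for 0.75 s. Easing the push without reversing, then opening.

```bash
python3 -m crank '[[0.1,0,0,0,0],[0.08,0,0,0,0],[0,0,0,0,0]]';python3 -m crank '[[0,0,0,0,1.6],[0,0,0,0,2.5],[0,0,0,0,3.5],[0,0,0,0,3.5]]'
python3 - <<'E'
from h import *
s,p,R=tool();print(s["ft_force"]);snap("wrist","w10")
W=world(load("w10"));L=(W-p)@R*1000
print([ (v,L[v,[322,325,328]].mean(0).round(1).tolist()) for v in range(270,300,4)])
z=load("w10")["p"];cv2.imwrite("pics/w10z.png",cv2.resize(z[180:420,200:450],None,fx=2.4,fy=2.4))
E
```

```text
time_s: 17.68
eef_pos: [0.5769, -0.0342, 0.0775]
orientation: [-1.259, 1.128, -1.132]
ft_force: [1.2, -9.3, 3.5]
width: 0.105
time_s: 18.18
eef_pos: [0.5763, -0.0322, 0.0771]
orientation: [-1.259, 1.129, -1.128]
ft_force: [0.1, -0.3, -0.2]
width: 0.409
[ 0.05601932 -0.28706127 -0.23651945]
[(270, [-20.8, 4.0, 0.1]), (274, [-19.0, 4.0, 0.1]), (278, [-17.2, 3.8, 0.1]), (282, [-16.1, 2.1, 0.1]), (286, [-14.7, 0.9, 0.1]), (290, [-12.9, 0.9, 0.1]), (294, [-10.6, 1.7, 0.1]), (298, [-8.9, 1.3, 0.1])]
```

View pics/w10z.png

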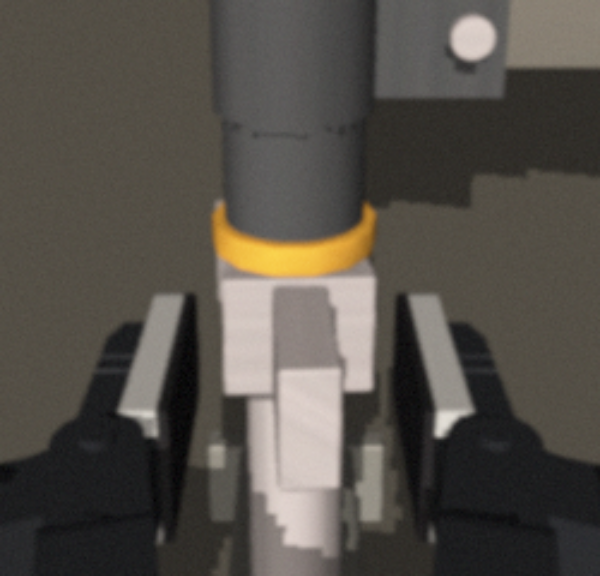

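The jaws are clear of the fin, and the clip stands against the washer with the washer on the bush. Retreating straight up.

```bash
python3 -m crank '[[0,-1,0,0,3.5],[0,-3,0,0,3.5],[0,-4,0,0,3.5],[0,-4,0,0,3.5],[0,0,0,0,3.5]]';python3 -m crank '[[2,-1,0,0,3.5],[3,0,0,0,3.5],[0,0,0,0,3.5]]'
python3 - <<'E'
from h import *
s,p,R=tool();print(p,s["ft_force"]);snap("wrist","w11");snap("scene","s11");snap("side","d11")
W=world(load("w11"));L=(W-p)@R*1000;c=load("w11")["p"].astype(int)
m=(c[...,2]>150)&(c[...,2]-c[...,0]>80)&(W[...,2]>.05);q=L[m];print("washer x",np.percentile(q[:,0],[2,50,98]))
z=load("w11")["p"];cv2.imwrite("pics/w11z.png",cv2.resize(z[60:320,180:480],None,fx=2.3,fy=2.3))
k=(abs(L[...,2])<20)&(W[...,2]>.088)&(W[...,2]<.11);q=L[k];print("fin",len(q),q.min(0),q.max(0))
# bystander shift check: scene & side diff
for a,b in(("scene0","s11"),("side0","d11")):
    print(a,[ (r,int(cv2.absdiff(load(a)["p"][r[1]:r[3],r[0]:r[2]],load(b)["p"][r[1]:r[3],r[0]:r[2]]).max())) for r in ([(140,215,215,250),(170,250,212,295),(170,320,240,380),(262,275,335,335),(290,178,318,205),(335,110,430,160),(345,285,445,355)] if a=="scene0" else [(350,300,370,325),(240,360,345,480),(420,230,465,265)])])
E
```

```text
time_s: 18.85
eef_pos: [0.5792, -0.0329, 0.203]
orientation: [-1.253, 1.122, -1.134]
ft_force: [-0.2, 0.9, 0.7]
width: 0.407
time_s: 19.23
eef_pos: [0.5814, -0.0849, 0.2066]
orientation: [-1.259, 1.132, -1.13]
ft_force: [0.4, -0.6, -0.3]
width: 0.41
[ 0.58138473 -0.08493487  0.20659861] [ 0.41769361 -0.55387635 -0.30252334]
washer x [-69.06046089 -66.38964022 -63.15061384]
fin 569 [-61.76922122 100.774378    -4.16932296] [-39.98842514 118.52183291   6.50366544]
scene0 [((140, 215, 215, 250), 45), ((170, 250, 212, 295), 69), ((170, 320, 240, 380), 74), ((262, 275, 335, 335), 58), ((290, 178, 318, 205), 16), ((335, 110, 430, 160), 127), ((345, 285, 445, 355), 16)]
side0 [((350, 300, 370, 325), 7), ((240, 360, 345, 480), 10), ((420, 230, 465, 265), 8)]
```

View pics/w11z.png

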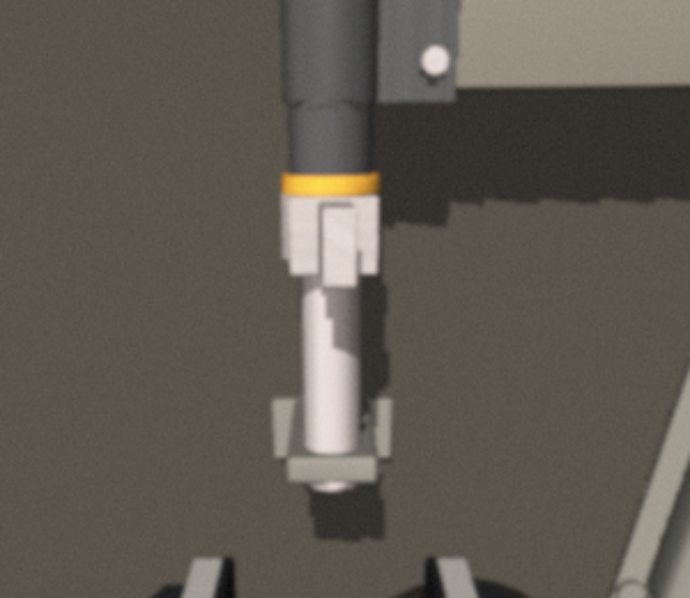

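View pics/s11.png

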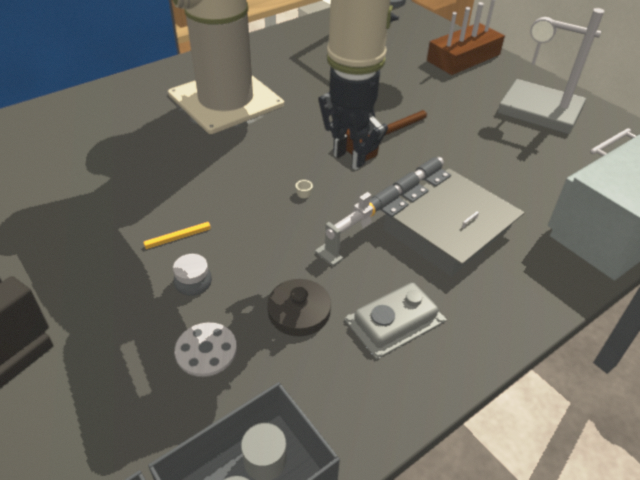

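The washer is on the bush at (330,184 in the crop), and the clip sits flush below it with no gap. The other things are where they were; the larger picture differences are arm shadow and occlusion. Handing in.

```bash
python3 -c "
from workcell import *
print(sign_off()); print(read_state()['time_s'])"
```

```text
the job is handed in; nothing more can be done
None
the job is handed in; nothing more can be done
```

I snapped the clip onto the bare rod and slid it along until the washer stopped against the bush. I held it there about 0.75 s, let go and lifted clear, then handed in at about 19.4 s of the 53 s allowed. No verdict was reported.

- **Forces:** Readings at the end of each call peaked at about 8 N downward during the snap-on and seating. The slide ran at about 4–7 N. In the hold the wrist read 15–17 N, which I take as about 15 N on the washer after a few newtons of clip drag; the drag was not measured separately.
- **Final look:** The wrist picture after release shows the washer on the bush with no bare rod between. The clip's front is within about 0.5 mm of the washer, with no visible gap. The fin sits about 1 mm off the rod's centre line, a slight lean.
- **Other things on the bench:** They look unmoved. The comparison was clean for the cup and cover, and for the drift and the mallet's visible part in the side view. In the scene view the drift, tin, plate and lap regions differed because of arm shadow, and the arm hid part of the mallet, so I judged those by eye.
- **Disagreed with the description:** The first grasp closed on nothing, just above the fin, without touching the clip. Wrist and scene depth both put the shut fingertips about 6 mm behind the reported tool point, not 25 mm ahead of it. I used the measured position and the second grasp held.

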